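Show the reagent bottle's label to the scanner

TASK

Book the amber reagent bottle in: stand it upright on the middle of the scanner's round black pad and turn it so that its paper label squarely faces the scanner window. Set it down gently, let go of it, and leave the jar, the white bottle and the carton where they stand.

Things in the scene. Friction and masses are not known exactly. Their poses are not given: they have to be found in the camera images.
- bottle: Amber glass reagent bottle, loose, 0.3 to 0.56 kg, 168 mm high, upright on the bench: body 72 mm diameter to 95 mm height, shoulder sloping in to 31 mm diameter at 117 mm, neck to 135 mm, black cap on top. The only bottle with a paper label (on one side). Origin: centre of its underside; z up along the bottle, x from its axis through the label's middle.
- cap (a point): Centre of the bottle's black screw cap, on the axis, 151.5 mm above the underside. Cap: 35 mm diameter, from 135 to 168 mm; it is tight and does not turn on the bottle. Grip the bottle here, from above.
- label (a point): Middle of the label on the bottle's side, 36 mm from the axis along the bottle's x, 54 mm above the underside. White label 72 mm high with black bars, covers about 80 degrees of the side; above its middle a plain white tongue, about 30 mm wide, runs up the sloping shoulder, visible from above.
- scanner: Label scanner, fixed to the bench: a round black pad 104 mm wide, and beside it a grey block 90 mm wide, 50 deep, 100 high, whose dark window looks at the pad; steel base 10 mm thick. Origin: at bench level under the pad's centre; z up, x from the pad squarely to the window; block at x = 80 to 130 mm. When the label faces the window, bottle x and scanner x point the same way.
- pad (a point): Centre of the round pad's top, 16 mm above the bench; the bottle is to stand here.
- window (a point): Middle of the scanner window, 78 mm from the pad's centre along the scanner's x, 64 mm above the bench.
- jar: Bystander: squat clear glass jar with black lid, 80 mm diameter, 100 mm high, loose; origin at the centre of its underside.
- plastic_bottle: Bystander: white plastic bottle without a label, 64 mm diameter, 180 mm high, loose; origin at the centre of its underside.
- carton: Bystander: closed cardboard carton, 110 x 90 x 70 mm high, loose; origin at the centre of its underside.
Not all that is in view belongs to the job. What is shaped like the scanner but turquoise or yellow is not meant.

How it is judged:
By the outcome, as a careful person would: the job done as asked, in the order asked, and still so for the second after the job is handed in, with the robot touching nothing.
It also fails if it takes over 35 s, if anything falls off the work surface, if the arm or the gripper's body presses on something with over 40 N, if the wrist force passes 120 N, or if a joint passes its speed limit or range.

ROBOT

A 6-joint arm with a two-finger parallel gripper is mounted at the origin on the work surface. World frame = base frame: x ahead of the robot, y to its left, z up, the work surface at z = 0. Lengths are in m, angles in degrees, forces in N, time in s.
With the tool pointing down it reaches from about 0.375 to 0.9 m from the base axis. Payload 3.1 kg.
Tool frame: the origin (TCP) lies at the very end of the fingers, on their centre line; the grasp point (between the pads) lies 19 mm behind it (bot.tcp_to_grasp is the distance from the TCP to the grasp point, in m); z points along the fingers, y is the direction in which the jaws open and shut (so a half turn about z gives the same grasp; the last joint's range is limited). The gripper opens to 87 mm and grips with 3 to 60 N. Pads are 19 mm wide; open, the fingers measure 117 mm over their backs; the gripper's body (75 mm by 190 mm) begins 51 mm behind the grasp point.
Start: joints at [-76.003, 30.224, 82.088, -0, 67.689, -10.227], TCP at [0.256, -0.57, 0.223] pointing down, gripper open.
Joint ranges: [-176.69, 176.69], [-43.24, 126.21], [12.49, 139.97], [-82, 262], [0, 151.66], [-163.58, 163.58]. Speed limits (degrees/s): [159.86, 159.86, 180, 180, 180, 180].

INTERFACE

Orientations are given as a 3x3 rotation matrix whose columns are the frame's x, y, z axes.
In Python, from rig import telemetry, eyes, order, bot gives the robot as it stands. The module is installed in compiled form; this text tells all that it offers.
- The arm moves only by the tool servo_tool, never from a script. Its argument "targets" is a list of rows, each a list of 2 entries, a list of its own where there are three numbers: the shift along the tool's x, y, z in m, then the turn, a rotation vector about the tool's x, y, z in rad. In form: [[[tx, ty, tz], [wx, wy, wz]], ...]. A call has 1 to 12 rows; each row is the pose to reach, as a shift and turn from the pose commanded when the call began, along the tool's axes at that moment; what a row does not reach only later rows make up. A row lasts 1/8 s, in which the tool goes at most 62.5 mm and 10.7 degrees, less where a joint would pass 70% of its speed; a pose out of reach is approached as far as the arm can. A call with a gripper value outside its range is refused whole. "gripper" is the finger opening in m, from 0 to 0.087, set as the call begins (left out, the last holds). The fingers move at their own pace and stop on an object; the grip force is fixed at half the most. Time passes only in rows, so rows that repeat a pose let the fingers close. It gives the time, the measured TCP pose, the force and the opening at its end, in the units of the state.
- telemetry.read_state(): the state, without advancing time (a new reading comes with each control period).
- eyes.capture(name): name is "side" or "top" or "wrist"; returns a dict with "pixels" (420x560x3 uint8, blue, green, red), "intrinsics" (3x3 intrinsics, pixels), "extrinsics" (4x4, takes a point from camera to world coordinates); the wrist camera has in their place "T_tool_cam" (4x4, takes a point from camera to tool coordinates, whose origin is the TCP and whose axes are the flange's). Camera axes: x right, y down, z forward; pixel columns grow to the right and rows downward; lengths in m; the calibration is good to about 2 mm. A picture is of the moment at which its call begins: read the wrist's pose just before it. There is no depth.
- order.hand_in(): hands the job in, once; it reports no verdict.
The state is a dict: "time_s": time; "joint_positions": joint angles; "qvel": joint speeds; "tau": joint torques, N m; "position": TCP position; "tcp_rot": TCP orientation; "force": force on the tool from outside, world axes, zero at the start; "moment": the same for the moment, N m; "opening": opening from 0.0 (shut) to 1.0 (fully open).
Only numpy, scipy, OpenCV 4.12 (cv2) and the standard library are available. Lean on these libraries where they do the work, as an engineer would, in place of code of your own. Each camera call takes 0.05 s, during which the arm holds its last target. There are 200 camera calls.

## Working session

There is one attempt and no reset: what is moved stays moved. The work goes in short steps, Python scripts to look and compute and a tool call to move; the robot and the scene stay as the last step left them, time stands still between calls to the robot, and variables do not carry over. Pictures are saved under pics/ and viewed, about 8 in all and at most 12, crops included, and the job is handed in when it is done.

Besides the shell and the picture viewer there is one more tool, called after "Call:" as a command line: name --argument value ..., lists and objects as JSON in quotes. servo_tool: Moves the arm, as the interface text tells. Its arguments: {"type":"object","properties":{"targets":{"type":"array","items":{"type":"array"}},"gripper":{"type":"number"}},"required":["targets"]}

```bash
mkdir -p pics
cat > h.py <<'E'
import numpy as np, cv2
from rig import telemetry, eyes, order, bot
def cap(n):
    s=telemetry.read_state(); c=eyes.capture(n); K=np.array(c["intrinsics"])
    if n=="wrist":
        T=np.eye(4);T[:3,:3]=s["tcp_rot"];T[:3,3]=s["position"];E=T@np.array(c["T_tool_cam"])
    else: E=np.array(c["extrinsics"])
    return np.array(c["pixels"]),K,E
def ray(K,E,u,v,z):
    d=E[:3,:3]@np.linalg.inv(K)@np.array([u,v,1.]);o=E[:3,3];return o+d*(z-o[2])/d[2]
def proj(K,E,p):
    q=K@(np.linalg.inv(E)@np.append(p,1))[:3];return q[:2]/q[2]
E
python3 - <<'E'
from h import *
for n in("top","side"):
    I,K,X=cap(n);cv2.imwrite(f"pics/{n}0.png",I);np.savez(f"{n}0.npz",I=I,K=K,X=X);print(n,K,X.round(3))
s=telemetry.read_state();print(s)
E
```

```text
top [[454.43854055   0.         273.95528084]
 [  0.         454.43854055 209.44175388]
 [  0.           0.           1.        ]] [[ 0.029 -0.998  0.056  0.49 ]
 [-1.    -0.028  0.005  0.024]
 [-0.003 -0.056 -0.998  1.092]
 [ 0.     0.     0.     1.   ]]
side [[479.12190522   0.         274.59121492]
 [  0.         479.12190522 209.12670806]
 [  0.           0.           1.        ]] [[-0.682 -0.518  0.516 -0.109]
 [-0.731  0.479 -0.486  0.662]
 [ 0.005 -0.709 -0.705  1.031]
 [ 0.     0.     0.     1.   ]]
{'time_s': 0.1, 'joint_positions': array([-7.60017917e+01,  3.02729131e+01,  8.21489910e+01,  4.27671006e-04,
        6.76907046e+01, -1.02279997e+01]), 'qvel': array([ 0.0099036 , -0.09093755, -0.1911116 ,  0.02336489,  0.01728765,
        0.03178806]), 'tau': array([-8.35142437e-04, -4.40985775e+01, -1.77150249e+01,  6.34745951e-02,
        5.33614482e-02, -4.00755243e-05]), 'position': array([ 0.25632122, -0.56929318,  0.22167759]), 'tcp_rot': array([[ 9.11933765e-01,  4.10337165e-01, -4.68711091e-04],
       [ 4.10337278e-01, -9.11931837e-01,  1.90869612e-03],
       [ 3.55776386e-04, -1.93293407e-03, -9.99998069e-01]]), 'force': array([-0.39103528, -0.64455195, -0.33389188]), 'moment': array([-0.01470614,  0.01857561, -0.00523099]), 'opening': 0.9991081217322232}
```

View pics/top0.png

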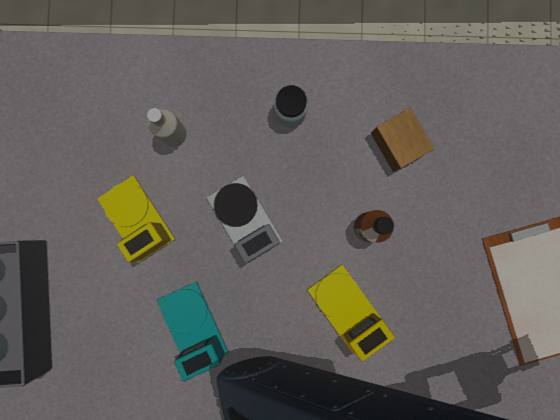

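View pics/side0.png

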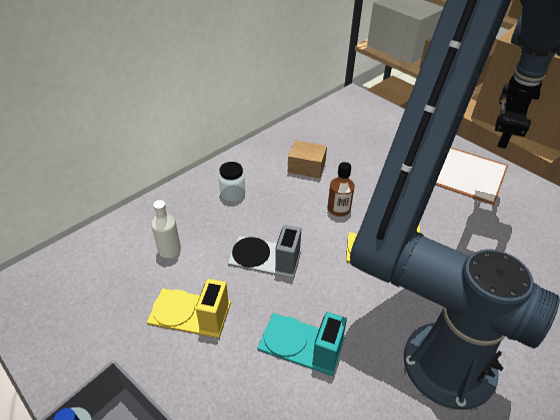

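The top view shows the bottle's cap at (383,226) with its label to the lower left at (372,235), and the grey scanner's pad at (235,205) with its block at (258,243). The side view agrees: the label faces the camera side, and the grey scanner is in the middle. I'll measure these next.

Run:
```python
from h import *
d=np.load("top0.npz");I,K,X=d["I"],d["K"],d["X"]
g=I.max(2).astype(int)
def blob(mask,u,v,r):
    m=np.zeros(mask.shape,np.uint8);cv2.circle(m,(u,v),r,1,-1);m=(m&mask).astype(np.uint8)
    c=max(cv2.findContours(m,0,2)[0],key=cv2.contourArea);return c
c=blob((g<40).astype(np.uint8),235,205,26);e=cv2.fitEllipse(c);print("pad",e)
P=ray(K,X,*e[0],.016);print(P, "r?",np.mean([np.linalg.norm(ray(K,X,*p[0],.016)-P) for p in c]))
c=blob((g<35).astype(np.uint8),384,226,11);e=cv2.fitEllipse(c);print("cap",e,ray(K,X,*e[0],.168))
# block top rectangle window
c=blob((g<45).astype(np.uint8),257,243,22);r=cv2.minAreaRect(c);print("dark rect",r,[ray(K,X,*p,.1).round(4) for p in cv2.boxPoints(r)])
crop=lambda u,v,r:cv2.resize(I[v-r:v+r,u-r:u+r],(400,400),interpolation=cv2.INTER_CUBIC)
cv2.imwrite("pics/c.png",np.hstack([crop(245,222,50),crop(376,226,28)]))
```

```text
pad ((235.21429443359375, 204.62611389160156), (41.066646575927734, 41.443572998046875), 23.641033172607422)
[0.55887278 0.12097008 0.016     ] r? 0.04897865337939528
cap ((382.94476318359375, 225.061767578125), (16.102128982543945, 18.53287696838379), 83.17537689208984) [ 0.51613435 -0.19411851  0.168     ]
dark rect ((256.51470947265625, 243.19117736816406), (12.519396781921387, 26.067785263061523), 59.03623962402344) [array([0.4669, 0.0954, 0.1   ]), array([0.4975, 0.0477, 0.1   ]), array([0.4745, 0.0329, 0.1   ]), array([0.4441, 0.0807, 0.1   ])]
```

View pics/c.png

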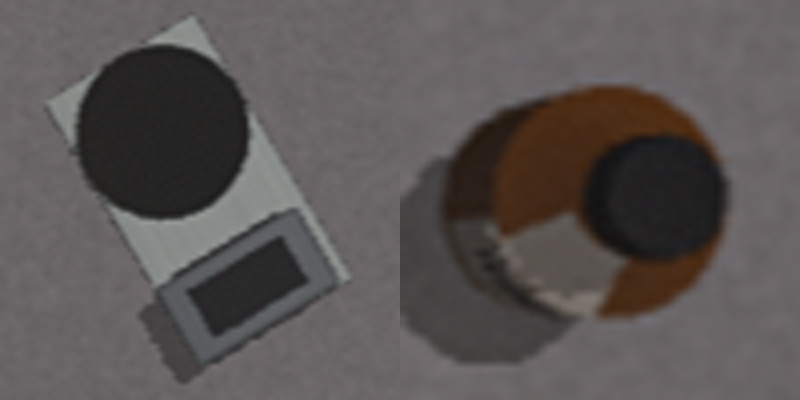

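Run:
```python
from h import *
c=eyes.capture("wrist");print(np.array(c["T_tool_cam"]).round(3),c["intrinsics"][0])
d=np.load("top0.npz");K,X=d["K"],d["X"]
B=np.array([.516,-.194]);t=ray(K,X,371.1,233.7,.106)[:2]-B
print("label est",np.degrees(np.arctan2(t[1],t[0])),t)
s=telemetry.read_state();R=s["tcp_rot"];p=s["position"]
print(R.T@(np.array([.516,-.194,.30])-p))
```

```text
[[-0.    -0.962 -0.273  0.075]
 [ 1.    -0.001  0.001 -0.001]
 [-0.001 -0.273  0.962 -0.162]
 [ 0.     0.     0.     1.   ]] [308.18326164   0.         278.82253421]
label est 148.87404800988648 [-0.0175494   0.01059732]
[ 0.39086273 -0.23588632 -0.07770177]
```

Call:
servo_tool --targets '[[[0.04,-0.024,-0.02],[0,0,-0.16]],[[0.085,-0.051,-0.04],[0,0,-0.33]],[[0.13,-0.079,-0.05],[0,0,-0.5]],[[0.175,-0.106,-0.05],[0,0,-0.68]],[[0.22,-0.133,-0.05],[0,0,-0.86]],[[0.265,-0.16,-0.05],[0,0,-1.04]],[[0.31,-0.187,-0.05],[0,0,-1.22]],[[0.355,-0.214,-0.05],[0,0,-1.4]],[[0.391,-0.236,-0.05],[0,0,-1.571]],[[0.391,-0.236,-0.05],[0,0,-1.571]],[[0.391,-0.236,-0.05],[0,0,-1.571]],[[0.391,-0.236,-0.05],[0,0,-1.571]]]'

```text
time_s: 1.65
position: [0.5156, -0.1954, 0.2724]
tcp_rot: [[-0.408, 0.913, -0.0], [0.913, 0.408, -0.0], [0.0, -0.001, -1.0]]
force: [-0.5, 0.8, -0.1]
opening: 1.002
```

Run:
```python
from h import *
s=telemetry.read_state();print(s["time_s"],s["position"],s["tcp_rot"].round(4).tolist(),abs(s["qvel"]).max())
I,K,X=cap("wrist");cv2.imwrite("pics/w1.png",I);np.savez("w1.npz",I=I,K=K,X=X)
print(proj(K,X,[.516,-.194,.168]))
```

```text
1.65 [ 0.51555629 -0.19536974  0.27241965] [[-0.4084, 0.9128, -0.0005], [0.9128, 0.4084, -0.0001], [0.0001, -0.0005, -1.0]] 0.35688294397126846
[279.94565448 210.8935199 ]
```

View pics/w1.png

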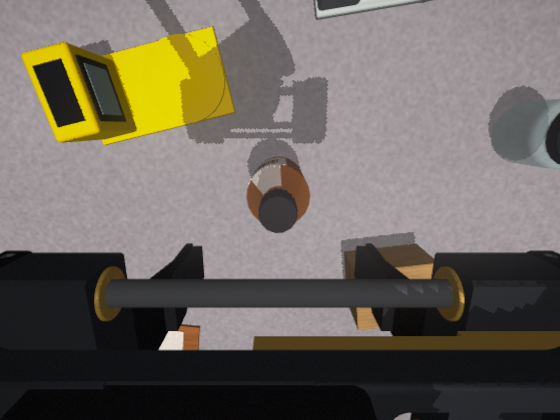

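The wrist view shows the cap at about (278,210) and the white tongue at about (268,178), pointing up the image. I'll cast the tongue's pixels onto the shoulder cone to get the label azimuth.

```bash
cat > lab.py <<'E'
from h import *
def azim(I,K,X,B,dz,box):
    """azimuths of white pixels on the shoulder cone; B axis xy, dz base height"""
    u0,u1,v0,v1=box; out=[]
    hsv=cv2.cvtColor(I,cv2.COLOR_BGR2HSV)
    for v in range(v0,v1):
        for u in range(u0,u1):
            if hsv[v,u,1]>70 or hsv[v,u,2]<95: continue
            for z in np.arange(.117,.095,-.0005):
                p=ray(K,X,u,v,z+dz)[:2]-B
                r=.0155+(.117-z)/.022*.0205
                if np.hypot(*p)<=r:
                    if abs(np.hypot(*p)-r)<.0015 and .098<z<.115: out.append((np.degrees(np.arctan2(p[1],p[0])),z))
                    break
                if z==.117 and np.hypot(*p)<.0155: break
    return np.array(out)
E
python3 - <<'E'
from lab import *
d=np.load("w1.npz");I,K,X=d["I"],d["K"],d["X"]
g=I.max(2);m=np.zeros(g.shape,np.uint8);m[185:240,255:305]=(g[185:240,255:305]<62)
c=max(cv2.findContours(m,0,2)[0],key=cv2.contourArea);h=c
e=cv2.fitEllipse(h);x,y,w,hh=cv2.boundingRect(h);print("cap",e,x,y,w,hh)
(cu,cv_),r=cv2.minEnclosingCircle(h)
# top face: lower part nearest; bottom-most pixel & sides of top rim
pt=ray(K,X,x+w/2,y+hh,.168);print("rim",pt,"left/right",ray(K,X,x,y+hh-w/2,.168),ray(K,X,x+w,y+hh-w/2,.168))
C=ray(K,X,x+w/2,y+hh-w/2,.168);print("centre",C)
for B in (C[:2],np.array([.516,-.194])):
  o=azim(I,K,X,B,0,(240,320,150,200))
  print(len(o),np.median(o[:,0]),np.percentile(o[:,0],[2,98]),o[:,1].min(),o[:,1].max())
  for a in (.099,.103,.107,.111):
    q=o[(o[:,1]>=a)&(o[:,1]<a+.004),0]
    if len(q):print(a,len(q),q.min(),q.max(),(q.min()+q.max())/2)
cv2.imwrite("pics/w1c.png",cv2.resize(I[145:245,235:325],(720,600) if 0 else (540,600),interpolation=0))
E
```

```text
cap ((277.73309326171875, 210.6137237548828), (37.038944244384766, 42.6179313659668), 0.015693161636590958) 259 189 38 43
rim [ 0.52259094 -0.21306348  0.168     ] left/right [ 0.49958483 -0.20349378  0.168     ] [ 0.53082836 -0.18953091  0.168     ]
centre [ 0.51520612 -0.19651256  0.168     ]
451 141.23073944597635 [108.81890316 176.16584939] 0.09849999999999999 0.1145
0.099 116 109.98057959544919 174.8476541976888 142.414116896569
0.103 113 109.5579878602206 177.4038788568094 143.48093335851502
0.107 107 108.60298591308386 178.90612313710983 143.75455452509684
0.111 96 -179.78621150198575 179.52172403309035 -0.1322437344476981
469 142.00563841702507 [-177.96050507  178.31049649] 0.09849999999999999 0.1145
0.099 121 -179.77216819330948 179.7140944869471 -0.02903685318119642
0.103 118 -179.9979060131146 179.44562433506783 -0.27614083902338393
0.107 105 -179.3876519577106 179.66198868018736 0.1371683612383805
0.111 100 -179.66476109051888 179.1424783758726 -0.26114135732314026
```

View pics/w1c.png

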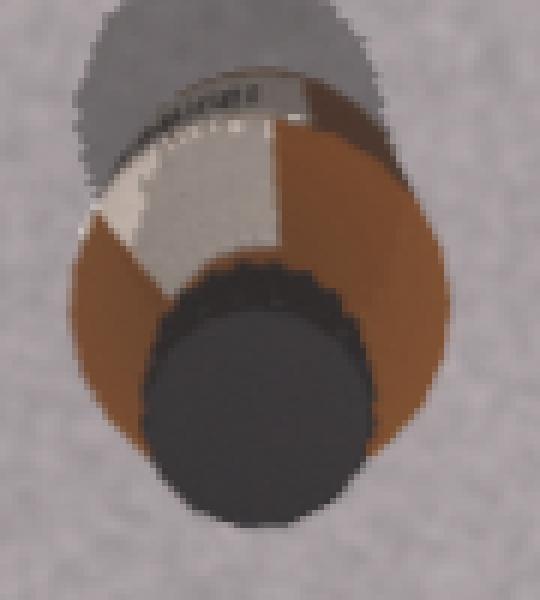

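The crop shows the tongue's left edge running from (251,181) to (263,194) and its right edge from (281,165) to (281,186). The cap's top face is centred at (278,214.5).

Run:
```python
from lab import *
d=np.load("w1.npz");K,X=d["K"],d["X"]
C=ray(K,X,278,214.4,.168);print(C)
def cone(B,u,v):
    for z in np.arange(.117,.094,-.0002):
        p=ray(K,X,u,v,z)[:2]-B
        if np.hypot(*p)<=.0155+(.117-z)/.022*.0205: return round(np.degrees(np.arctan2(p[1],p[0])),1),round(z,4)
for B in (C[:2],C[:2]+[.001,.001]):
  print([cone(B,*q) for q in((251.6,181),(257.5,188),(263,194),(281.2,167),(281.2,176),(281.2,185))])
s=telemetry.read_state();R=s["tcp_rot"];print(R.T@(np.array([C[0],C[1],.1325])-s["position"]))
```

```text
[ 0.51574135 -0.19771212  0.168     ]
[(np.float64(173.0), np.float64(0.0966)), (np.float64(176.3), np.float64(0.1064)), (np.float64(-179.5), np.float64(0.1148)), (np.float64(108.3), np.float64(0.0976)), (np.float64(106.5), np.float64(0.1066)), (np.float64(103.1), np.float64(0.1152))]
[(np.float64(175.1), np.float64(0.0958)), (np.float64(179.0), np.float64(0.1054)), (np.float64(-175.6), np.float64(0.1136)), (np.float64(110.5), np.float64(0.0982)), (np.float64(109.4), np.float64(0.1072)), (np.float64(107.3), np.float64(0.1158))]
[-0.00216118 -0.00075549  0.13996946]
```

Call:
servo_tool --targets '[[[-0.001,0,0.05],[0,0,0]],[[-0.001,0,0.1],[0,0,0]],[[-0.001,0,0.13],[0,0,0]],[[-0.001,0,0.14],[0,0,0]],[[-0.001,0,0.14],[0,0,0]]]' --gripper 0.087

```text
time_s: 2.33
position: [0.5165, -0.1959, 0.1325]
tcp_rot: [[-0.409, 0.912, -0.0], [0.912, 0.409, 0.0], [0.0, -0.0, -1.0]]
force: [-0.9, 0.2, 0.1]
opening: 1.001
```

Call:
servo_tool --targets '[[[0,0,0],[0,0,0]],[[0,0,0],[0,0,0]],[[0,0,0],[0,0,0]],[[0,0,0],[0,0,0]],[[0,0,0],[0,0,0]],[[0,0,0],[0,0,0]]]' --gripper 0.02

```text
time_s: 3.08
position: [0.5164, -0.1952, 0.1325]
tcp_rot: [[-0.411, 0.912, -0.001], [0.912, 0.411, -0.0], [0.0, -0.001, -1.0]]
force: [-1.0, -1.0, 0.2]
opening: 0.401
```

Call:
servo_tool --targets '[[[0,0,-0.015],[0,0,0]],[[0,0,-0.05],[0,0,0]],[[0,0,-0.09],[0,0,0]],[[0,0,-0.12],[0,0,0]],[[0,0,-0.13],[0,0,0]],[[0,0,-0.13],[0,0,0]],[[0,0,-0.13],[0,0,0]]]'

```text
time_s: 3.95
position: [0.5156, -0.1946, 0.261]
tcp_rot: [[-0.41, 0.912, -0.003], [0.912, 0.41, 0.002], [0.003, -0.002, -1.0]]
force: [-0.0, 0.3, -3.2]
opening: 0.393
```

Run:
```python
from h import *
s=telemetry.read_state();print(s["time_s"],s["position"],s["force"],s["opening"])
I,K,X=cap("wrist");np.savez("w2.npz",I=I,K=K,X=X,p=s["position"],R=s["tcp_rot"])
print(proj(K,X,s["position"]+[0,0,.0355]))
u,v=proj(K,X,s["position"]).astype(int);print(u,v)
cv2.imwrite("pics/w2.png",cv2.resize(I[140:340,180:380],(800,800) if 0 else (600,600),interpolation=0))
```

```text
3.95 [ 0.5155813  -0.19456147  0.26099712] [-0.04237873  0.31347815 -3.17489259] 0.39342785573053624
[278.95306784 294.36909979]
278 261
```

View pics/w2.png

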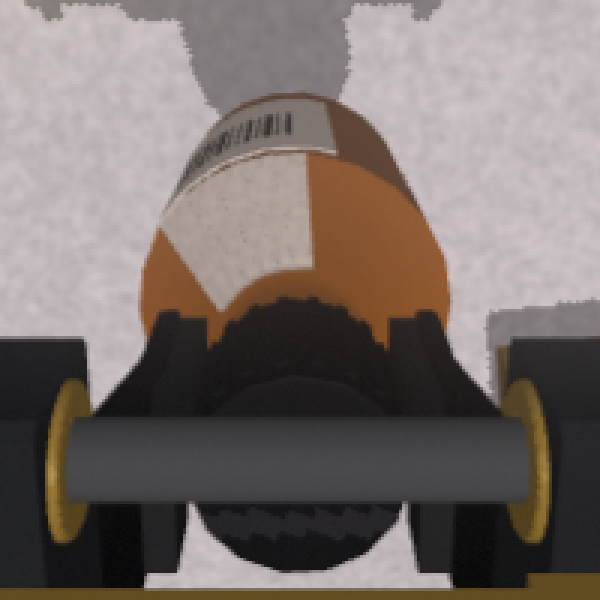

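The bottle is held (3.2 N lifted, opening 35 mm). The tongue's corners are at (233,215), (254,244), (283,191) and (285,229), and the cap's front top edge is at (280,266).

Run:
```python
from h import *
d=np.load("w2.npz");K,X,p,R=d["K"],d["X"],d["p"],d["R"]
base=p[2]-.1325
f=R.T@(ray(K,X,280,266.2,base+.168)-p);print("cap front edge tool xyz",f)
off=f[0]-.0175
print("silhouette L/R at body rim", [ (R.T@(ray(K,X,u,v,base+.095)-p)).round(4) for u,v in ((227,239),(330,239))])
def cone(B,u,v):
    for z in np.arange(.117,.094,-.0002):
        q=ray(K,X,u,v,base+z)[:2]-B
        if np.hypot(*q)<=.0155+(.117-z)/.022*.0205: return round(float(np.degrees(np.arctan2(q[1],q[0]))),1),round(float(z),4)
for o in (0,off):
    B=(p+R@np.array([o,0,0]))[:2];print(o,B,[cone(B,*q) for q in((234,216.5),(243.5,229.7),(253,243),(282.8,193),(283.8,210),(284.8,227.5))])
print("yaw",np.degrees(np.arctan2(R[1,0],R[0,0])))
P=np.array([.5589,.121]);t=np.array([.4708,.0642])-P;a=np.degrees(np.arctan2(t[1],t[0]));print("scanner",a)
print("shift", R.T@np.append(P-p[:2],0))
```

```text
cap front edge tool xyz [ 0.01436775  0.00040466 -0.03545852]
silhouette L/R at body rim [array([-0.0004, -0.0359,  0.0376]), array([-0.0004,  0.0353,  0.0374])]
0 [ 0.5155813  -0.19456147] [(175.7, 0.0966), (179.8, 0.1064), (-172.2, 0.1154), (109.9, 0.0982), (107.0, 0.1076), (101.3, 0.1166)]
-0.0031322510840941196 [ 0.51686688 -0.19741772] [(172.2, 0.095), (174.7, 0.105), (179.7, 0.1142), (110.2, 0.0954), (107.6, 0.105), (102.8, 0.1142)]
yaw 114.23228654957185
scanner -147.18923766430592
shift [0.26997625 0.16902117 0.00047032]
```

Call:
servo_tool --targets '[[[0.012,0.007,0],[0,0,-0.06]],[[0.035,0.021,0],[0,0,-0.16]],[[0.065,0.04,0],[0,0,-0.3]],[[0.1,0.061,0],[0,0,-0.46]],[[0.138,0.085,0],[0,0,-0.64]],[[0.175,0.107,0],[0,0,-0.81]],[[0.208,0.127,0],[0,0,-0.96]],[[0.236,0.145,0],[0,0,-1.09]],[[0.256,0.157,0],[0,0,-1.18]],[[0.268,0.164,0],[0,0,-1.235]],[[0.271,0.166,0],[0,0,-1.25]],[[0.271,0.166,0],[0,0,-1.25]]]'

```text
time_s: 5.5
position: [0.5566, 0.1198, 0.2623]
tcp_rot: [[-0.995, -0.102, -0.001], [-0.102, 0.995, -0.0], [0.001, -0.0, -1.0]]
force: [-0.0, 0.2, -4.2]
opening: 0.393
```

Run:
```python
from h import *
d=np.load("side0.npz");I,K,X=d["I"],d["K"],d["X"]
m=np.zeros(I.shape[:2],np.uint8);m[230:273,226:274]=(I.max(2)[230:273,226:274]<45)
c=max(cv2.findContours(m,0,2)[0],key=cv2.contourArea);e=cv2.fitEllipse(c);print("side pad",e,ray(K,X,*e[0],.016))
s=telemetry.read_state();print(s["time_s"],s["position"],s["tcp_rot"].round(4).tolist(),s["force"],s["opening"])
I,K,X=cap("wrist");np.savez("w3.npz",I=I,K=K,X=X,p=s["position"],R=s["tcp_rot"]);cv2.imwrite("pics/w3.png",I)
```

```text
side pad ((250.54617309570312, 251.75613403320312), (28.29785919189453, 36.30303192138672), 87.95527648925781) [0.55757459 0.12503576 0.016     ]
5.5 [0.55658159 0.11975716 0.26234805] [[-0.9948, -0.1019, -0.0005], [-0.1019, 0.9948, -0.0005], [0.0006, -0.0004, -1.0]] [-0.04791358  0.23956627 -4.24593019] 0.3928375931576088
```

View pics/w3.png

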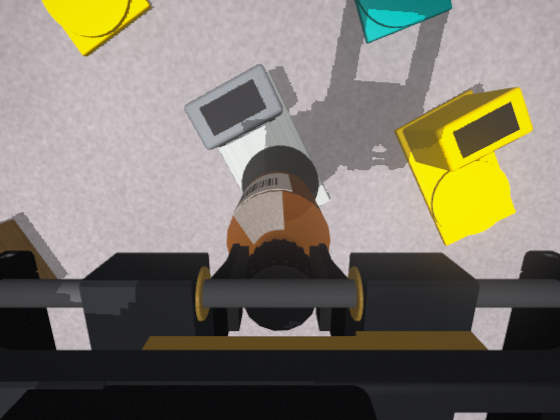

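The wrist view shows the bottle above the pad. The pad's visible disc is at about (281,183), and the scanner block's top rectangle is centred at about (233,107). I'll use these as a second measurement of the pad.

Run:
```python
from h import *
from scipy.optimize import least_squares
d=np.load("w3.npz");I,K,X,p,R=[d[k] for k in("I","K","X","p","R")]
g=I.max(2)
m=np.zeros(g.shape,np.uint8);m[75:132,195:272]=g[75:132,195:272]<75
c=max(cv2.findContours(m,0,2)[0],key=cv2.contourArea);r=cv2.minAreaRect(c);b=cv2.boxPoints(r)
W=np.array([ray(K,X,*q,.1)[:2] for q in b]);ct=W.mean(0);L=W-np.roll(W,1,0);n=np.linalg.norm(L,axis=1);l=L[n.argmax()];nn=np.array([l[1],-l[0]])/n.max()
print(r,"rect",ct,n.round(4),"normal",np.degrees(np.arctan2(nn[1],nn[0])),np.degrees(np.arctan2(-nn[1],-nn[0])))
m=np.zeros(g.shape,np.uint8);m[135:200,238:325]=(g[135:200,238:325]<85)
c=max(cv2.findContours(m,0,2)[0],key=cv2.contourArea)[:,0]
q=np.array([ray(K,X,*a,.016)[:2] for a in c if a[1]<172])
f=least_squares(lambda t:np.hypot(*(q-t).T)-.052,[.559,.121],loss="soft_l1",f_scale=.001);print("pad",f.x,np.abs(f.fun).mean(),len(q))
f=least_squares(lambda t:np.hypot(*(q-t[:2]).T)-t[2],[.559,.121,.05],loss="soft_l1",f_scale=.001);print(f.x)
# label
base=p[2]-.1325;B=(p+R@np.array([-.003,0,0]))[:2];print("axis",B)
```

```text
((236.45858764648438, 105.84075927734375), (30.167688369750977, 49.16215515136719), 61.38954162597656) rect [0.46818826 0.06832013] [0.0287 0.0487 0.0281 0.0497] normal -146.98542916609733 33.014570833902674
pad [0.56018361 0.12182446] 0.0005442974740944385 53
[0.55772625 0.12165946 0.05005607]
axis [0.55956597 0.12006285]
```

Call:
servo_tool --targets '[[[0,0.0015,0.015],[0,0,0]],[[0,0.0015,0.045],[0,0,0]],[[0,0.0015,0.075],[0,0,0]],[[0,0.0015,0.095],[0,0,0]],[[0,0.0015,0.105],[0,0,0]],[[0,0.0015,0.108],[0,0,0]],[[0,0.0015,0.11],[0,0,0]],[[0,0.0015,0.111],[0,0,0]],[[0,0.0015,0.112],[0,0,0]],[[0,0.0015,0.112],[0,0,0]]]'

```text
time_s: 6.8
position: [0.5567, 0.1216, 0.1509]
tcp_rot: [[-0.995, -0.102, 0.001], [-0.102, 0.995, 0.0], [-0.001, -0.0, -1.0]]
force: [0.2, 0.7, -3.6]
opening: 0.395
```

Before setting the bottle down, I'll recheck the label angle in the hand.

Run:
```python
from h import *
s=telemetry.read_state()
I,K,X=cap("wrist");np.savez("w4.npz",I=I,K=K,X=X,p=s["position"],R=s["tcp_rot"])
cv2.imwrite("pics/w4.png",cv2.resize(I[70:290,180:380],(600,660),interpolation=0)[:600])
```

```text
(no output)
```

View pics/w4.png

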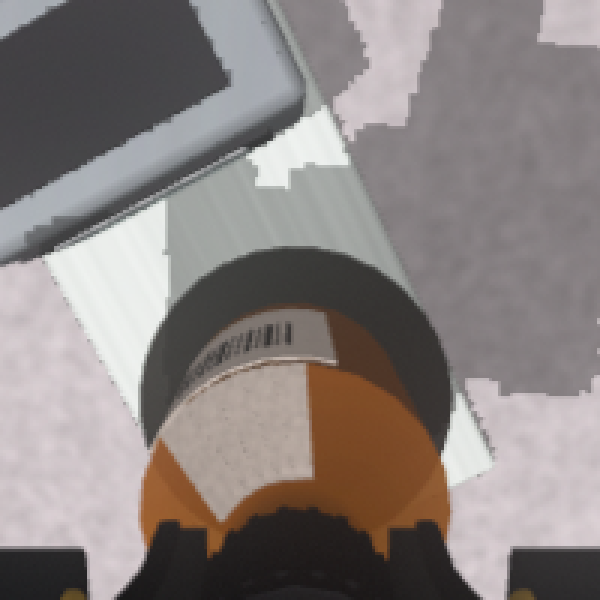

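Call:
servo_tool --targets '[[[0,0,0.0005],[0,0,0]],[[0,0,0.001],[0,0,0]],[[0,0,0.0015],[0,0,0]],[[0,0,0.002],[0,0,0]],[[0,0,0.002],[0,0,0]],[[0,0,0.002],[0,0,0]]]'

```text
time_s: 7.6
position: [0.5566, 0.1215, 0.1485]
tcp_rot: [[-0.995, -0.102, 0.0], [-0.102, 0.995, 0.0], [-0.0, 0.0, -1.0]]
force: [-0.4, -0.6, -2.6]
opening: 0.402
```

The label sits in the hand exactly as before, and its tongue points at the block. The force has started to unload, so I'll go down the last millimetre.

Call:
servo_tool --targets '[[[0,0,0.0004],[0,0,0]],[[0,0,0.0008],[0,0,0]],[[0,0,0.0008],[0,0,0]],[[0,0,0.0008],[0,0,0]]]'

```text
time_s: 8.1
position: [0.5571, 0.1215, 0.1484]
tcp_rot: [[-0.995, -0.102, 0.001], [-0.102, 0.995, -0.0], [-0.001, -0.0, -1.0]]
force: [0.1, -1.1, 4.3]
opening: 0.393
```

Contact: the weight has come off and the push is about 4 N up. I'll release and retreat upward.

Call:
servo_tool --targets '[[[0,0,-0.0004],[0,0,0]],[[0,0,-0.0004],[0,0,0]],[[0,0,-0.0004],[0,0,0]],[[0,0,-0.0004],[0,0,0]],[[0,0,-0.0004],[0,0,0]],[[0,0,-0.0004],[0,0,0]]]' --gripper 0.087

```text
time_s: 8.85
position: [0.5566, 0.1216, 0.1481]
tcp_rot: [[-0.995, -0.102, -0.0], [-0.102, 0.995, 0.0], [0.0, 0.0, -1.0]]
force: [1.0, 0.6, -0.1]
opening: 0.963
```

Call:
servo_tool --targets '[[[0,0,-0.02],[0,0,0]],[[0,0,-0.06],[0,0,0]],[[0,0,-0.1],[0,0,0]],[[0,0,-0.12],[0,0,0]],[[0,0,-0.13],[0,0,0]],[[0,0,-0.13],[0,0,0]],[[0,0,-0.13],[0,0,0]]]'

```text
time_s: 9.72
position: [0.5558, 0.1215, 0.2769]
tcp_rot: [[-0.995, -0.102, -0.003], [-0.102, 0.995, -0.0], [0.003, 0.0, -1.0]]
force: [-0.0, -1.1, -0.2]
opening: 1.0
```

Run:
```python
from h import *
s=telemetry.read_state();print(s["time_s"],s["position"],s["opening"])
I,K,X=cap("wrist");np.savez("w5.npz",I=I,K=K,X=X,p=s["position"],R=s["tcp_rot"])
cv2.imwrite("pics/w5.png",cv2.resize(I[90:250,180:380],(750,600),interpolation=0))
J,k,x=cap("top");cv2.imwrite("pics/t5.png",J)
J0=np.load("top0.npz")["I"]
for n,(u,v) in dict(jar=(291,103),white=(163,122),carton=(402,139)).items():
    print(n,np.abs(J[v-25:v+25,u-25:u+25].astype(int)-J0[v-25:v+25,u-25:u+25]).mean())
```

```text
9.725 [0.5557899  0.12149386 0.27688727] 1.0004378639132063
jar 12.261466666666667
white 17.546533333333333
carton 13.7648
```

View pics/w5.png

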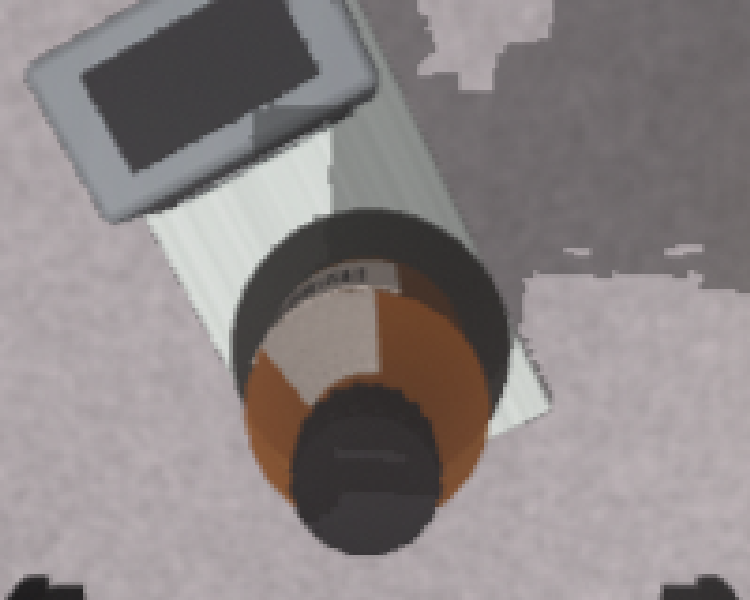

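It stands free and upright. The cap's top face is at about (278,218), and the tongue's corners are at (250,182), (262,197), (280.5,167) and (281,189). I'll run the numbers, with a look at the pad rim.

Run:
```python
from h import *
d=np.load("w5.npz");K,X=d["K"],d["X"]
px=lambda a,b:(180+a/3.75,90+b/3.75)
C=ray(K,X,*px(367,481),.184)[:2];print("cap axis",C)
def cone(B,u,v):
    for z in np.arange(.117,.094,-.0002):
        q=ray(K,X,u,v,.016+z)[:2]-B
        if np.hypot(*q)<=.0155+(.117-z)/.022*.0205: return round(float(np.degrees(np.arctan2(q[1],q[0]))),1)
for B in (C,np.array([.5594,.1218])):
  l=[cone(B,*px(*q)) for q in((265,348),(285,374),(306,401))];r=[cone(B,*px(*q)) for q in((377,294),(378,330),(379,367))]
  print(l,r,[((a%360)+(b%360))/2 for a,b in zip(l,r)])
# pad from visible rim: left 232, right 509, top 208 (crop)
print("pad y-ish",[ray(K,X,*px(*q),.016)[:2] for q in((232,345),(509,345),(370,208))])
Lr=ray(K,X,*px(83,74),.1);Rr=ray(K,X,*px(133,172),.1);R2=ray(K,X,*px(320,73),.1)
e=(R2-Rr)[:2];print("scanner x dir",np.degrees(np.arctan2(e[1],e[0]))+90,np.degrees(np.arctan2(e[1],e[0]))-90, np.degrees(np.arctan2(*(Lr-Rr)[[1,0]])))
```

```text
cap axis [0.55817904 0.12123626]
[-115.7, -112.1, -105.3] [-178.6, 179.3, 175.2] [212.85000000000002, 213.60000000000002, 214.95]
[-116.7, -113.6, -107.8] [-177.7, -179.5, 177.2] [212.8, 213.45, 214.7]
pad y-ish [array([0.5617076 , 0.07075903]), array([0.55126035, 0.1728174 ]), array([0.5070902 , 0.11655927])]
scanner x dir 212.3830237880822 32.3830237880822 -149.0126836691911
```

Call:
servo_tool --targets '[[[-0.02,-0.03,-0.01],[0,0,0]],[[-0.03,-0.08,-0.02],[0,0,0]],[[-0.03,-0.14,-0.03],[0,0,0]],[[-0.03,-0.2,-0.03],[0,0,0]],[[-0.03,-0.25,-0.03],[0,0,0]],[[-0.03,-0.28,-0.03],[0,0,0]],[[-0.03,-0.29,-0.03],[0,0,0]],[[-0.03,-0.29,-0.03],[0,0,0]],[[-0.03,-0.29,-0.03],[0,0,0]]]'

```text
time_s: 10.95
position: [0.6158, -0.1622, 0.308]
tcp_rot: [[-0.995, -0.103, -0.001], [-0.103, 0.995, 0.001], [0.001, 0.001, -1.0]]
force: [0.0, -0.6, -0.4]
opening: 0.999
```

Run:
```python
from h import *
J,K,X=cap("top");S,_,_=cap("side");np.savez("t6.npz",I=J,K=K,X=X)
cv2.imwrite("pics/ts6.png",np.hstack([cv2.resize(J[80:290,130:430],(420,294)),cv2.resize(S[120:330,130:370],(336,294))]))
J0=np.load("top0.npz")["I"]
for n,(u,v) in dict(jar=(291,103),white=(163,122),carton=(402,139)).items():
    print(n,np.abs(J[v-25:v+25,u-25:u+25].astype(int)-J0[v-25:v+25,u-25:u+25]).mean())
```

```text
jar 20.324133333333332
white 26.581333333333333
carton 40.984
```

View pics/ts6.png

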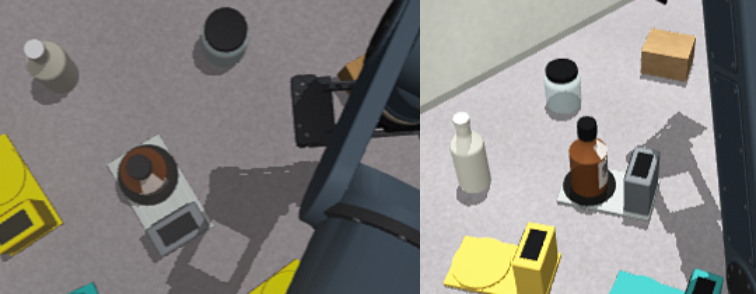

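```bash
python3 -c "
from rig import order;print(order.hand_in())"
```

```text
the job is handed in; nothing more can be done
None
```

The amber bottle is standing upright and released on the middle of the grey scanner's pad, its label facing the window. I handed the job in at about 11 s of the allowed 35 s, with the arm well clear. I gripped the bottle by the cap, lifted it over the scanner block, turned it about 72° and set it down with about 4 N of contact.

**Position:** the last wrist picture puts the bottle's axis at (0.558, 0.121). The pad's centre measures about (0.559, 0.1215), so it is within about 2 mm. The one measurement that disagreed was the pad's centre from the side camera, about 4 mm off the others; I went with the top and wrist cameras.

**Label angle:** the label's azimuth measured 213–215° against the scanner's 211–213°, so it is square to within about 2–3°.

**Jar, white bottle and carton:** the arm never went near enough to touch them. In the last views the jar and the white bottle stand as before; the carton shows only in the side view, because the arm hides it from above. An automatic before-and-after comparison of the pictures didn't confirm this, because the lighting and the arm's shadow had changed.

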